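Tap the twin-tube head onto the vortex mixer and load the pair

ROBOT

A 6-joint arm with a two-finger parallel gripper is mounted at the origin on the work surface. World frame = base frame: x ahead of the robot, y to its left, z up, the work surface at z = 0. Lengths are in m, angles in rad, forces in N, time in s.
With the tool pointing down it reaches from about 0.35 to 0.85 m from the base axis. Payload 8.1 kg.
Tool frame: the origin (TCP) lies between the finger pads; the fingertips stand 22 mm ahead of it and the grasp point (between the pads) lies 3 mm ahead of it (ctrl.nose_length is the distance from the TCP to the fingertips, in m); z points along the fingers, y is the line along which they close (so a half turn about z gives the same grasp; the last joint's range is limited). The gripper opens to 85 mm and grips with 20 to 120 N. Pads are 22 mm wide; open, the fingers measure 114 mm over their backs; the gripper's body (76 mm by 85 mm) begins 54 mm behind the grasp point. The pads swing forward as they close: fully open they stand 13 mm farther back than shut.
Start: joints at [1.159, 0.13, 1.488, -0, 1.523, -0.085], TCP at [0.193, 0.568, 0.253] pointing down, gripper open.
Joint ranges: [-2.96, 2.96], [-0.89, 2.26], [0.02, 2.5], [-1.34, 4.48], [0, 2.73], [-2.66, 2.66]. Speed limits (rad/s): [2.39, 2.39, 2.79, 3.14, 3.14, 3.14].

INTERFACE

Orientations are given as a rotation vector (axis times angle).
In Python, from bench import ctrl gives the robot as it stands.
- The arm moves only by the tool move_arm, never from a script. Its arguments are lists of equal length, an entry for each row: "travel": the shift along the tool's x, y, z in cm, a list of three; "turn": the turn, a rotation vector about the tool's x, y, z in degrees, a list of three; "jaw": the opening, from 0 (shut) to 1 (fully open). A call has 1 to 20 rows; each row is the pose to reach, as a shift and turn from the pose commanded when the call began, along the tool's axes at that moment; what a row does not reach only later rows make up. A row lasts 1/8 s, in which the tool goes at most 62.5 mm and 10.7 degrees, less where a joint would pass 70% of its speed; a pose out of reach is approached as far as the arm can. A call with a gripper value outside its range is refused whole. The fingers move at their own pace and stop on an object; the grip force is fixed at half the most. Time passes only in rows, so rows that repeat a pose let the fingers close. It gives the time, the measured TCP pose, the force, the opening and the grip force at its end, in the units of the state.
- ctrl.get_state(): the state, without advancing time (a new reading comes with each control period).
- ctrl.read_camera(name): name is "scene" or "top" or "wrist"; returns a dict with "pixels" (384x512x3 uint8, blue, green, red), "fov_y" (degrees; the focal length in pixels is half the picture's height over the tangent of half this angle, whatever the lens; pixels are square), "cx", "cy" (the principal point, pixels), "R" (3x3) and "t" (3): a world point X has camera coordinates R X + t; the wrist camera has in their place "mount" (4x4, takes a point from camera to tool coordinates, whose origin is the TCP and whose axes are the flange's). Camera axes: x right, y down, z forward; pixel columns grow to the right and rows downward; lengths in m; the calibration is good to about 2 mm. The wrist camera is an equidistant fisheye: a pixel r from the principal point sees the ray r / f radians off the axis. A picture is of the moment at which its call begins: read the wrist's pose just before it. There is no depth.
- ctrl.finish_job(): hands the job in; it is judged then, once.
The state is a dict: "clock": time; "q": joint angles; "joint_velocities": joint speeds; "effort": joint torques, N m; "ee_pos": TCP position; "tool_rot": TCP orientation; "ft_force": force on the tool from outside, world axes, zero at the start; "moment": the same for the moment, N m; "finger_gap": finger opening in m; "finger_force": force on a finger pad.
Only numpy, scipy, OpenCV 4.12 (cv2) and the standard library are available. Lean on these libraries where they do the work, as an engineer would, in place of code of your own. Each camera call takes 0.05 s, during which the arm holds its last target. There are 200 camera calls.

TASK

Fit the blue twin-tube head to the vortex mixer: stand its tapered shank in the mixer's socket and let go while it still sits proud, then tap it down from above with the fingertips until it is fully home, held by the taper's friction. Then lift the two red-capped tubes out of the rack together in one grasp, keeping them side by side, and set them upright, fully down, in the head's pocket. Leave the other things on the bench where they are.

Things in the scene. Friction and masses are not known exactly. Their poses are not given: they have to be found in the camera images.
- head_mid (a point): Blue twin-tube head: block 48 (x) x 40 (y) x 34 (z) mm on a square tapered shank, 105 to 190 g in all. The point is the centre of the block, 17 mm from its top and underside; z up, x along the pocket in its top. At the start it hangs loosely in the stand, shank down, the block's underside on the post's rim, 46 mm above the bench.
- pocket (a point): Centre of the mouth of the head's oblong pocket, on the block's top, 17 mm above head_mid: 27 (x) x 15 (y) mm, 26 mm deep, 2 mm chamfer. Beside each long side of the pocket lies a flat lip 10 mm wide (centred 15 mm off the middle in y): the places to tap.
- shank_foot (a point): Centre of the foot of the head's aluminium square shank, 51 mm below head_mid: shank 34 mm long, 23 mm across at the block's underside, 16 mm across at its foot, faces square to the head's x and y.
- mixer: Vortex mixer, fixed: white box 170 (x) x 130 (y) mm, 80 mm high, with a dark square boss 36 x 36 mm on top, up to 116 mm. Origin at the centre of its underside, z up. Home for the head is the block's underside on the boss's top: head_mid 17 mm above seat. Head and socket fit in any quarter turn.
- seat (a point): Centre of the boss's top face, the mouth of the square tapered socket: 26 mm square, with four sprung brass jaws inside, 20 mm apart below a 45 degree lead-in. x, y square to its sides. Set in lightly (under 5 N) and let go, the head stays 7 to 11 mm above home; a push growing to 8 to 15 N drives it home, and then friction keeps it.
- stand: Black stand, fixed: foot 70 x 70 x 6 mm with a hollow square post 36 x 36 mm, 46 mm high, with a 28 mm square opening. Origin at the centre of its underside.
- rack_pocket (a point): Orange tube rack, fixed, a block 104 (x) x 50 (y) x 34 mm high; the point is the centre of the mouth of its oblong pocket (same size as the head's: 27 along x, 15 along y, 26 deep), on the rack's top, 34 mm above the bench. x runs along the rack; the green-capped odd tube stands 58 mm from the point towards +x.
- tube_a_mid (a point): Red-capped closed tube, round bottom, 12 mm diameter, 75 mm long, 15 g, in the rack's pocket beside its twin (axes about 12.6 mm apart along the rack's x). The point is its centre, 37.5 mm above its bottom; z up its axis; 49 mm stand clear of the pocket. A grasp closing along the rack's y, at the middle of the pair, takes both.
- tube_b_mid (a point): The twin of tube_a, same looks and size, next to it. Either may take either side of the head's pocket. Seated, their centres are 28.5 mm above the head's centre.
- tube_c_mid (a point): Odd tube with a green cap, same size, in the rack's other hole; leave it. Point at its centre.
- bottle_mid (a point): Amber bottle, 60 mm diameter, 130 mm high; leave it. Point at its centre.
- jar_mid (a point): White jar with a blue cap, 64 mm diameter, 75 mm high; leave it. Point at its centre.
- tipbox_mid (a point): Blue pipette tip box with a pale lid, 82 x 122 x 63 mm; leave it. Point at its centre.
- beaker_mid (a point): Pale beaker, 70 mm diameter, 85 mm high; leave it. Point at its centre.
- timer_mid (a point): White square timer, 60 x 60 x 18 mm; leave it. Point at its centre.
- dish_mid (a point): White square dish, 65 x 65 x 14 mm; leave it. Point at its centre.
Mind the look-alikes: they are no part of the job. There is more than one size of the part that bears head_mid; the job needs the middle-sized.

How it is judged:
On the way, in this order (a step that is already met when the one before it is completed fails the run):
1. the head stands in the socket, upright and let go, more than 3 mm proud of home (horizontal distance between head_mid and seat below 0.006 m and z of head_mid in the frame of seat between 0.02 and 0.034 m and angle between head_mid's own z axis and vertical below 0.12 rad and contact force between the fingers and head below 0.1 N), for 0.2 s.
2. the head is fully home (block within 2.5 mm of the boss) (z of head_mid in the frame of seat below 0.0195 m and horizontal distance between head_mid and seat below 0.004 m and angle between head_mid's own z axis and vertical below 0.06 rad), for 0.2 s.
At the end, for the whole second after the job is handed in: The head is fully home in the mixer's socket (block within 2.5 mm of the boss, within 4 mm of its axis, upright within 3 degrees), and both red-capped tubes stand in its pocket, upright within 8 degrees, their bottoms within 5 mm of the pocket's floor (all of step 2 and horizontal distance between each of tube_a_mid, tube_b_mid and head_mid below 0.013 m and z of tube_a_mid in the frame of head_mid between 0.022 and 0.0335 m and angle between each of tube_a_mid, tube_b_mid's own z axis and vertical below 0.15 rad and z of tube_b_mid in the frame of head_mid between 0.022 and 0.0335 m); the robot touches nothing.
It fails at once if the two red-capped tubes are parted (centres more than 30 mm apart) (distance between tube_a_mid and tube_b_mid above 0.03 m).
It fails at once if another thing on the bench is shifted by more than 40 mm (distance of any of tube_c_mid, bottle_mid, jar_mid, tipbox_mid, beaker_mid, timer_mid, dish_mid from where it was at the start of the episode above 0.04 m).
It also fails if it takes over 67 s, if anything falls off the work surface, if the arm or the gripper's body presses on something with over 40 N, if the wrist force passes 120 N, or if a joint passes its speed limit or range.

## Working session

There is one attempt and no reset: what is moved stays moved. The work goes in short steps, Python scripts to look and compute and a tool call to move; the robot and the scene stay as the last step left them, time stands still between calls to the robot, and variables do not carry over. Pictures are saved under pics/ and viewed, at most 10 in all, crops included, and the job is handed in when it is done.

Besides the shell and the picture viewer there is one more tool, called after "Call:" by a JSON object that holds its "api" and its "payload". move_arm: Moves the arm, as the interface text tells. Its arguments: {"type":"object","properties":{"travel":{"type":"array","items":{"type":"array","items":{"type":"number"}}},"turn":{"type":"array","items":{"type":"array","items":{"type":"number"}}},"jaw":{"type":"array","items":{"type":"number"}}},"required":["travel","turn","jaw"]}

```bash
mkdir -p pics; cat > h.py <<'E'
import numpy as np, cv2
from bench import ctrl
from scipy.spatial.transform import Rotation as Ro
def grab(name):
    s=ctrl.get_state(); c=ctrl.read_camera(name); c['s']=s
    c['f']=c['pixels'].shape[0]/2/np.tan(np.radians(c['fov_y'])/2)
    if name=='wrist':
        T=np.eye(4); T[:3,:3]=Ro.from_rotvec(s['tool_rot']).as_matrix(); T[:3,3]=s['ee_pos']
        M=T@np.array(c['mount']); c['o']=M[:3,3]; c['B']=M[:3,:3]; c['fish']=True
    else:
        R=np.array(c['R']); c['o']=-R.T@np.array(c['t']); c['B']=R.T; c['fish']=False
    return c
def ray(c,u,v):
    x,y=(u-c['cx'])/c['f'],(v-c['cy'])/c['f']
    if c['fish']:
        r=np.hypot(x,y)+1e-12; d=np.array([x/r*np.sin(r),y/r*np.sin(r),np.cos(r)])
    else: d=np.array([x,y,1.])
    return c['B']@d
def onz(c,u,v,z):
    d=ray(c,u,v); return c['o']+d*(z-c['o'][2])/d[2]
def proj(c,X):
    p=c['B'].T@(np.array(X)-c['o'])
    if c['fish']:
        n=np.hypot(p[0],p[1])+1e-12; th=np.arctan2(n,p[2]); return c['cx']+c['f']*th*p[0]/n, c['cy']+c['f']*th*p[1]/n
    return c['cx']+c['f']*p[0]/p[2], c['cy']+c['f']*p[1]/p[2]
def tool(s,d):  # world vec -> tool cm
    return Ro.from_rotvec(s['tool_rot']).as_matrix().T@np.array(d)*100
E
python3 - <<'E'
from h import *
for n in('scene','top'):
    c=grab(n); cv2.imwrite(f'pics/{n}.png',c['pixels']); print(n,c['o'],c['B'][:,2],c['f'],c['cx'],c['cy'])
s=ctrl.get_state();print(s)
c=grab('wrist');cv2.imwrite('pics/wrist.png',c['pixels']);print(c['o'],c['B'],c['f'])
a=cv2.imread('pics/top.png')
cv2.imwrite('pics/top_big.png',cv2.resize(a,(800,600),interpolation=cv2.INTER_CUBIC))
E
```

```text
scene [ 1.2451474  -0.5034584   0.83050687] [-0.58926899  0.45601141 -0.66694501] 350.69698965790417 260.54532098021355 190.70366171948305
top [0.48435705 0.00814659 1.58884468] [ 0.05633229 -0.01141125 -0.99834686] 482.93371187348527 254.84184286431875 195.6164566344379
{'clock': 0.1, 'q': array([ 1.15859957e+00,  1.31106549e-01,  1.48911890e+00,  2.52868695e-07,
        1.52301688e+00, -8.53998064e-02]), 'joint_velocities': array([-0.00110093, -0.00191615, -0.00161102,  0.00042457,  0.00093236,
        0.00183719]), 'effort': array([ 9.78030694e-04, -5.70950747e+01, -5.01941550e+01, -2.21148453e-04,
        8.08770885e-03,  3.53377436e-05]), 'ee_pos': array([0.19240764, 0.56784607, 0.25236509]), 'tool_rot': array([-5.10983990e-01, -3.09934505e+00,  2.51109264e-03]), 'ft_force': array([ 0.10974306, -1.04232942, -0.57470579]), 'moment': array([0.02906483, 0.01083115, 0.01712701]), 'finger_force': 0.0, 'finger_gap': 0.08551977396347774}
[0.12475186 0.5921394  0.37246165] [[ 0.32032503  0.90947689  0.2650352 ]
 [ 0.94730526 -0.30689733 -0.09179743]
 [-0.00214904  0.28047425 -0.95985914]] 297.3186396354542
```

View pics/top_big.png

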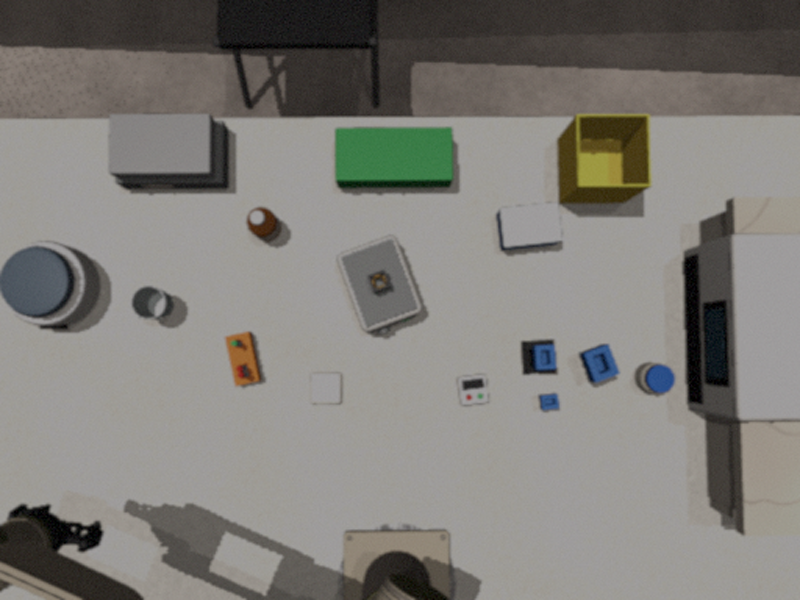

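View pics/scene.png

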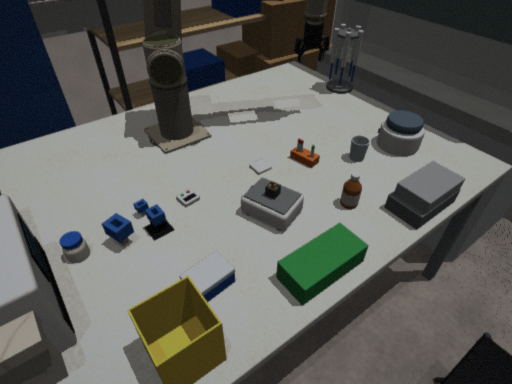

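The top view shows three blue heads (in the 800x600 enlargement). One hangs in the black stand at (543,357), a larger one is at (600,364), and a smaller one stands on the bench at (549,401). The one in the stand fits the description. The mixer boss is at (380,282), and the rack at (243,358) has its red tubes at the lower end and the green one at the upper end.

```bash
python3 - <<'E'
from h import *
c=grab('top'); im=c['pixels']; hsv=cv2.cvtColor(im,cv2.COLOR_BGR2HSV)
def blobs(m,z,name,amin=15):
    n,l,st,ce=cv2.connectedComponentsWithStats(m.astype(np.uint8))
    for i in range(1,n):
        if st[i,4]<amin: continue
        p=cv2.minAreaRect(np.argwhere(l==i)[:,::-1].astype(np.float32))
        b=cv2.boxPoints(p); w=np.array([onz(c,*q,z)[:2] for q in b]); e=[w[1]-w[0],w[2]-w[1]]
        print(name,ce[i].round(1),st[i,4],onz(c,*p[0],z)[:2].round(4),[(round(np.linalg.norm(k)*1000),round(np.degrees(np.arctan2(k[1],k[0])),1)) for k in e])
H,S,V=[hsv[...,i].astype(int) for i in range(3)]
blobs((H>100)&(H<125)&(S>150)&(V>60),.08,'blue')
blobs((H>4)&(H<16)&(S>170)&(V>120),.034,'orange')
blobs(((H<4)|(H>174))&(S>150)&(V>60),.083,'red',4)
blobs((H>45)&(H<85)&(S>120)&(V>50),.083,'green',4)
d=np.zeros(im.shape[:2],bool); d[165:200,225:265]=(V<75)[165:200,225:265]; blobs(d,.116,'boss')
d[:]=0; d[140:220,205:280]=(V>150)[140:220,205:280]; blobs(d,.08,'mixer')
x=im[205:275,325:405]; y=im[205:250,140:175]
x=cv2.resize(x,(560,490),interpolation=cv2.INTER_CUBIC)
cv2.imwrite('pics/crop1.png',x)
E
```

```text
blue [347.8 228.6] 137 [ 0.4645 -0.2993] [(38, np.float64(-90.4)), (47, np.float64(178.9))]
blue [383.4 231.8] 262 [ 0.4526 -0.4101] [(51, np.float64(-68.8)), (59, np.float64(-159.3))]
blue [421.8 242. ] 220 [ 0.4214 -0.5295] [(49, np.float64(-46.2)), (50, np.float64(-135.8))]
blue [350.9 257.1] 52 [ 0.3759 -0.3071] [(25, np.float64(-90.5)), (19, np.float64(178.9))]
orange [156.  229.3] 260 [0.4665 0.3106] [(45, np.float64(-78.3)), (96, np.float64(-167.8))]
red [153.6 237.5] 16 [0.4416 0.3058] [(7, np.float64(-76.4)), (17, np.float64(-165.8))]
green [251.9  99. ] 2409 [ 0.8749 -0.0024] [(229, np.float64(-89.4)), (106, np.float64(-179.9))]
green [150.2 219.2] 4 [0.4986 0.3167] [(3, np.float64(-26.4)), (7, np.float64(-116.9))]
boss [243.8 181.6] 117 [0.6129 0.026 ] [(38, np.float64(-69.7)), (45, np.float64(-159.9))]
mixer [240.2 176.1] 3323 [0.6204 0.0308] [(233, np.float64(-90.3)), (249, np.float64(179.4))]
```

View pics/crop1.png

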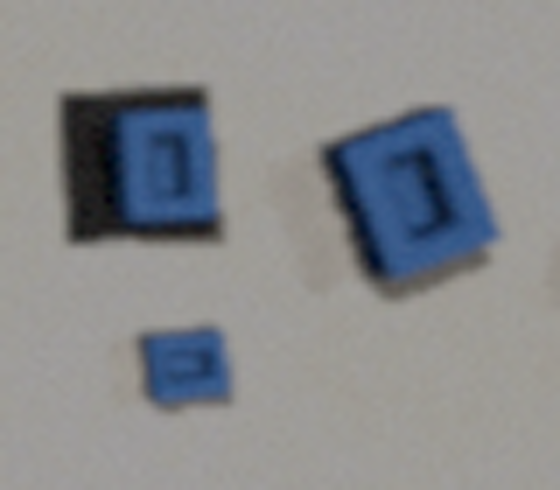

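The crop confirms it: the small (25 mm), middle (48x40, in the stand at crop (165,165)) and large (60x50) heads are all there, and the job's head is the one in the stand. Next I go above it.

Call:
{"api": "move_arm", "payload": {"travel": [[-38.4,-33.2,0],[-38.4,-33.2,0],[-38.4,-33.2,0],[-38.4,-33.2,0],[-38.4,-33.2,0],[-38.4,-33.2,0],[-38.4,-33.2,0],[-38.4,-33.2,0],[-38.4,-33.2,0],[-53.6,-73.4,5.2],[-53.6,-73.4,5.2],[-53.6,-73.4,5.2],[-53.6,-73.4,5.2],[-53.6,-73.4,5.2],[-53.6,-73.4,5.2],[-53.6,-73.4,5.2],[-53.6,-73.4,5.2],[-53.6,-73.4,5.2],[-53.6,-73.4,5.2],[-53.6,-73.4,5.2]], "turn": [[0,0,-9],[0,0,-18],[0,0,-18],[0,0,-18],[0,0,-18],[0,0,-18],[0,0,-18],[0,0,-18],[0,0,-18],[0,0,-18],[0,0,-18],[0,0,-18],[0,0,-18],[0,0,-18],[0,0,-18],[0,0,-18],[0,0,-18],[0,0,-18],[0,0,-18],[0,0,-18]], "jaw": [0.8,0.8,0.8,0.8,0.8,0.8,0.8,0.8,0.8,0.8,0.8,0.8,0.8,0.8,0.8,0.8,0.8,0.8,0.8,0.8]}}

```text
clock: 2.7
ee_pos: [0.4651, -0.2978, 0.2018]
tool_rot: [0.017, 3.141, -0.001]
ft_force: [-0.2, -0.3, -0.1]
finger_gap: 0.068
finger_force: 0.0
```

```bash
cat >> h.py <<'E'
def rects(c,m,z,amin=200):
    n,l,st,ce=cv2.connectedComponentsWithStats(m.astype(np.uint8))
    for i in range(1,n):
        if st[i,4]<amin: continue
        cn=max(cv2.findContours((l==i).astype(np.uint8),0,1)[0],key=cv2.contourArea)[:,0]
        w=np.array([onz(c,*q,z)[:2] for q in cn])*1000
        r=cv2.minAreaRect(w.astype(np.float32)); b=cv2.boxPoints(r)
        print(st[i,4],ce[i].round(0),'centre mm',np.round(r[0],1),'size',np.round(r[1],1),'angle',round(r[2],1))
E
python3 - <<'E'
from h import *
c=grab('wrist'); im=c['pixels']; s=c['s']; print(s['clock'],s['ee_pos'],s['q'].round(2),s['finger_gap'])
R=Ro.from_rotvec(s['tool_rot']).as_matrix(); print(R.round(3))
cv2.imwrite('pics/w1.png',im)
H,S,V=[x.astype(int) for x in cv2.split(cv2.cvtColor(im,cv2.COLOR_BGR2HSV))]
rects(c,(H>100)&(H<125)&(S>150)&(V>60),.08)
E
```

```text
2.7 [ 0.46509309 -0.29775335  0.20178246] [-0.66  0.03  1.69  0.    1.42 -2.22] 0.06802766117497497
[[-1.     0.011  0.001]
 [ 0.011  1.    -0.   ]
 [-0.001 -0.    -1.   ]]
825 [242.  86.] centre mm [ 375.9 -311.6] size [24.7 29.4] angle 6.3
1515 [ 34. 150.] centre mm [ 419.3 -526.2] size [53.  55.2] angle 10.5
2993 [130. 179.] centre mm [ 453.6 -413.2] size [63.8 53.8] angle 20.3
1594 [255. 195.] centre mm [ 468.  -299.7] size [38.8 39.6] angle 3.7
```

View pics/w1.png

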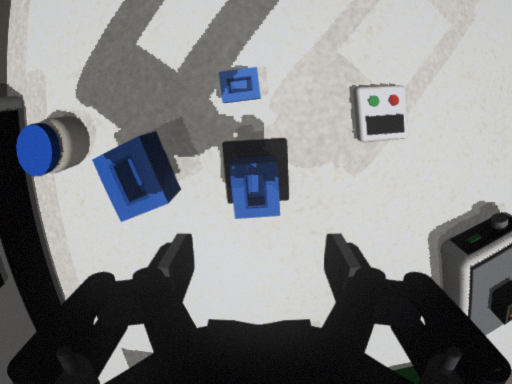

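The wrist view shows the head's top at about (257,190), with its near side face above it, the fingers open on either side at the bottom, and the timer to the right. I need to separate the top face from the side face by shade.

```bash
python3 - <<'E'
import cv2
im=cv2.imread('pics/w1.png')
cv2.imwrite('pics/w1c.png',cv2.resize(im[140:225,215:300],(680,595),fx=8,fy=7,interpolation=cv2.INTER_NEAREST)[:595])
print(im[148:222:2,237].tolist()); print(im[212,222:290:2].tolist())
E
```

```text
[[35, 35, 33], [34, 34, 33], [30, 28, 29], [30, 29, 28], [30, 28, 29], [51, 34, 32], [52, 35, 28], [52, 34, 30], [63, 41, 32], [77, 49, 35], [75, 47, 32], [76, 46, 33], [77, 45, 31], [78, 48, 36], [74, 45, 34], [152, 85, 51], [159, 89, 52], [158, 88, 52], [157, 86, 51], [162, 91, 55], [177, 100, 60], [176, 98, 59], [179, 103, 64], [180, 103, 64], [181, 103, 64], [178, 101, 61], [176, 98, 60], [178, 103, 64], [175, 101, 60], [174, 96, 57], [179, 99, 63], [181, 106, 64], [176, 101, 61], [175, 100, 61], [174, 98, 61], [184, 134, 113], [208, 210, 208]]
[[209, 213, 211], [209, 211, 211], [203, 208, 208], [207, 211, 211], [213, 212, 210], [210, 210, 208], [186, 150, 134], [180, 104, 65], [177, 101, 61], [178, 101, 63], [177, 100, 62], [178, 102, 62], [175, 98, 61], [175, 99, 59], [176, 100, 61], [178, 100, 62], [177, 101, 62], [177, 102, 62], [175, 99, 57], [176, 101, 61], [176, 100, 61], [177, 100, 60], [176, 101, 61], [180, 104, 64], [178, 103, 63], [178, 102, 62], [178, 101, 63], [179, 103, 65], [175, 101, 61], [201, 178, 167], [212, 212, 210], [209, 213, 213], [207, 211, 212], [211, 212, 211]]
```

View pics/w1c.png

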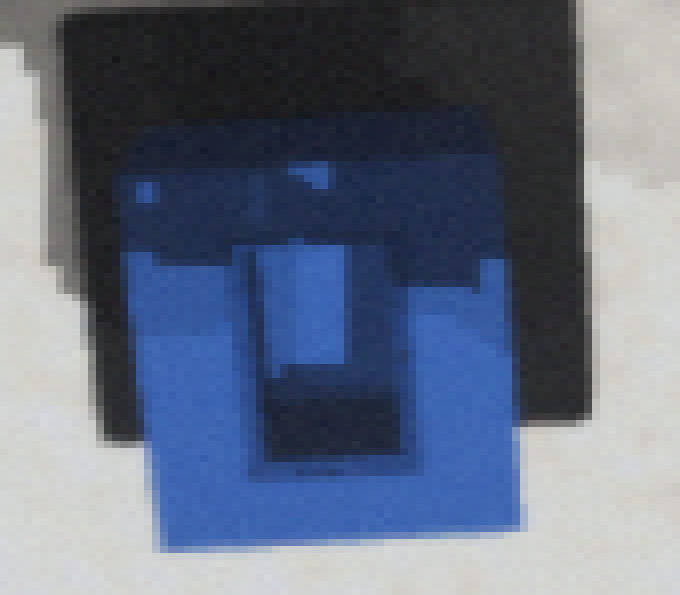

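The crop shows the block's top face in partial shadow, with corners near image (230,164), (277,162), (281,216) and (235,219). I'll turn those into a pose.

```bash
cat > t.py <<'E'
from h import *
c=grab('wrist'); s=c['s']
w=np.array([onz(c,u,v,.08)[:2] for u,v in [(230,164),(277.1,162.3),(280.6,215.8),(235,218.8)]])*1000
print(w.round(1)); print('c',w.mean(0))
for i in range(4):
    e=w[(i+1)%4]-w[i]; print(np.linalg.norm(e).round(1),np.degrees(np.arctan2(e[1],e[0])).round(1))
print('tool cm to head', tool(s,np.append(w.mean(0)/1000,.074)-s['ee_pos']))
E
python3 t.py
```

```text
[[ 441.1 -320.4]
 [ 440.1 -281.3]
 [ 487.5 -277.9]
 [ 489.9 -317.9]]
c [ 464.65368432 -299.3883917 ]
39.1 91.5
47.5 4.1
40.0 -86.5
48.9 -177.0
tool cm to head [ 0.04580984 -0.14085881 12.77748476]
```

Call:
{"api": "move_arm", "payload": {"travel": [[0,-0.15,0],[0,-0.15,4],[0,-0.15,8],[0,-0.15,11],[0,-0.15,12.8],[0,-0.15,12.8],[0,-0.15,12.8],[0,-0.15,12.8],[0,-0.15,12.8],[0,-0.15,12.8],[0,-0.15,12.8],[0,-0.15,12.8],[0,-0.15,12.8],[0,-0.15,11],[0,-0.15,8],[0,-0.15,3],[0,-0.15,-2],[0,-0.15,-5],[0,-0.15,-5]], "turn": [[0,0,-3.5],[0,0,-3.5],[0,0,-3.5],[0,0,-3.5],[0,0,-3.5],[0,0,-3.5],[0,0,-3.5],[0,0,-3.5],[0,0,-3.5],[0,0,-3.5],[0,0,-3.5],[0,0,-3.5],[0,0,-3.5],[0,0,-3.5],[0,0,-3.5],[0,0,-3.5],[0,0,-3.5],[0,0,-3.5],[0,0,-3.5]], "jaw": [0.8,0.8,0.8,0.8,0.8,0.8,0.8,0.2,0.2,0.2,0.2,0.2,0.2,0.2,0.2,0.2,0.2,0.2,0.2]}}

```text
clock: 5.18
ee_pos: [0.4659, -0.3015, 0.2557]
tool_rot: [-0.076, 3.135, -0.007]
ft_force: [0.6, -0.1, -1.9]
finger_gap: 0.0394
finger_force: 60.5
```

```bash
python3 - <<'E'
from h import *
s=ctrl.get_state(); print(s['clock'],s['ee_pos'],s['finger_gap'],s['finger_force'],s['ft_force'])
R=Ro.from_rotvec(s['tool_rot']).as_matrix()
c=grab('wrist'); cv2.imwrite('pics/w2.png',c['pixels'])
cv2.imwrite('pics/w2v.png',cv2.resize(c['pixels'],(700,525)))
print('tool yaw of y',np.degrees(np.arctan2(R[1,1],R[0,1])), 'tool cm to (.613,.026,.25)',tool(s,np.array([.613,.026,.25])-s['ee_pos']))
E
```

```text
5.175 [ 0.46589702 -0.30149608  0.25571017] 0.039394881727615176 60.54386615753174 [ 0.60531284 -0.14492027 -1.9092489 ]
tool yaw of y 92.77531419776021 tool cm to (.613,.026,.25) [-16.2763281   32.0011885    0.51069905]
```

View pics/w2v.png

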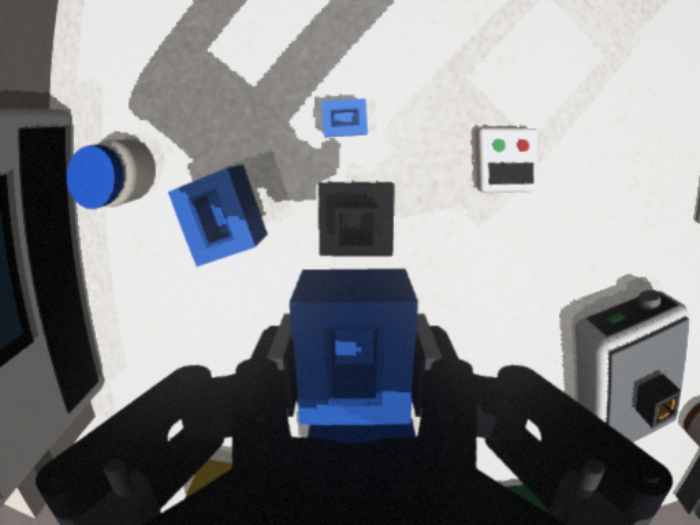

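The head is held squarely between the fingers, with its top at about (355,350) of the 700 px view. The empty stand is at (355,215), and the mixer boss is at (660,397). Now I carry it above the mixer.

Call:
{"api": "move_arm", "payload": {"travel": [[-1.5,3,-2],[-4,8,-6.4],[-7,14,-6.4],[-10,20,-6.4],[-13,26,-6.4],[-15,30,-6.4],[-16.3,32,-6.4],[-16.3,32,-6.4],[-16.3,32,-6.4],[-16.3,32,-6.4],[-16.3,32,-6.4]], "turn": [[0,0,-2],[0,0,-5],[0,0,-8],[0,0,-11],[0,0,-14],[0,0,-17.4],[0,0,-17.4],[0,0,-17.4],[0,0,-17.4],[0,0,-17.4],[0,0,-17.4]], "jaw": [0.2,0.2,0.2,0.2,0.2,0.2,0.2,0.2,0.2,0.2,0.2]}}

```text
clock: 6.6
ee_pos: [0.6117, 0.026, 0.3153]
tool_rot: [0.548, -3.093, 0.0]
ft_force: [0.1, 0.1, -2.4]
finger_gap: 0.0391
finger_force: 60.7
```

```bash
python3 - <<'E'
from h import *
c=grab('wrist'); s=c['s']; print(s['clock'],s['ee_pos'],s['tool_rot'],s['ft_force'],s['moment'])
R=Ro.from_rotvec(s['tool_rot']).as_matrix(); print(R.round(3),np.degrees(np.arctan2(R[1,1],R[0,1])))
im=c['pixels'];cv2.imwrite('pics/w3.png',im)
g=cv2.convertScaleAbs(im[120:340,150:370],alpha=1.6,beta=20)
cv2.imwrite('pics/w3v.png',cv2.resize(g,(600,600),interpolation=cv2.INTER_CUBIC))
E
```

```text
6.6 [0.61166127 0.0260451  0.3153393 ] [ 5.47999252e-01 -3.09341825e+00  1.07508393e-04] [ 0.05434202  0.05927466 -2.40042519] [-0.00557181  0.02983115  0.01823395]
[[-0.939 -0.344  0.   ]
 [-0.344  0.939 -0.   ]
 [ 0.    -0.    -1.   ]] 110.09146186557275
```

View pics/w3v.png

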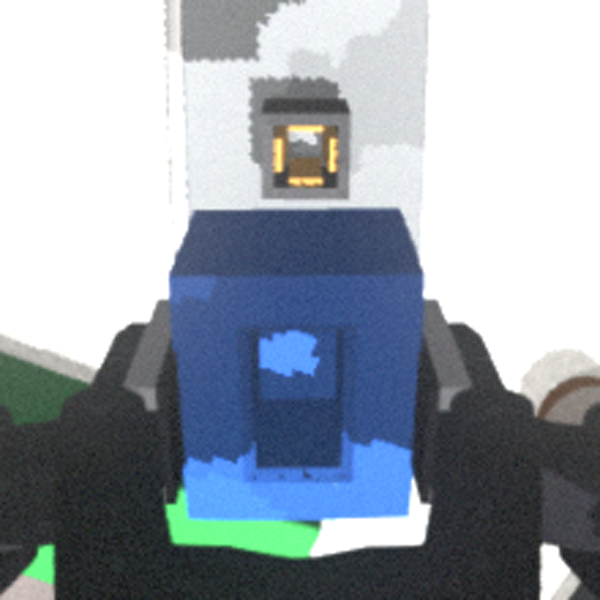

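The held head's top has its corners at crop (170,272), (422,275), (412,515) and (188,518). The boss top is fully visible, with corners (263,113), (350,115), (350,199) and (263,197), and the two look aligned.

```bash
cat > t.py <<'E'
from h import *
c=grab('wrist'); s=c['s']; R=Ro.from_rotvec(s['tool_rot']).as_matrix()
def quad(P,z,n):
    w=np.array([onz(c,u/2.727+150-.3,v/2.727+120-.3,z) for u,v in P])
    t=(w-s['ee_pos'])@R*1000
    print(n,'world',w.mean(0)*1000,'tool',t.mean(0).round(1))
    for i in range(4):
        e=t[(i+1)%4]-t[i]; print(np.linalg.norm(e).round(1),np.degrees(np.arctan2(e[1],e[0])).round(1))
for h in (.004,.006,.008): quad([(170,272),(422,275),(412,515),(188,518)],s['ee_pos'][2]+h,'head%g'%h)
quad([(263,113),(350,115),(350,199),(263,197)],.116,'boss')
quad([(275,127),(336,127),(336,186),(275,186)],.116,'mouth')
t=grab('top'); 
E
python3 t.py
```

```text
head0.004 world [611.11347101  27.40335407 319.44112467] tool [ 0.2  1.4 -4. ]
39.2 90.7
47.4 178.3
40.6 -91.0
48.6 0.0
head0.006 world [609.96628233  26.98079301 321.44112467] tool [ 1.4  1.4 -6. ]
38.5 90.7
46.6 178.3
39.9 -91.0
47.8 0.0
head0.008 world [608.81909364  26.55823195 323.44112467] tool [ 2.6  1.4 -8. ]
37.8 90.7
45.8 178.3
39.2 -91.0
46.9 0.0
boss world [616.43478012  33.12111446 116.        ] tool [ -6.8   4.9 199.4]
34.9 91.3
35.2 179.0
35.8 -88.7
35.1 0.6
mouth world [616.67665189  32.76390605 116.        ] tool [ -6.9   4.5 199.4]
24.5 89.9
24.7 179.3
25.0 -90.1
24.7 0.4
```

Sizes match. I'll take one closer look from just beside the boss at a lower height before setting the head in.

Call:
{"api": "move_arm", "payload": {"travel": [[-3,0.3,3],[-5.8,0.3,7],[-5.8,0.3,11.5],[-5.8,0.3,11.5],[-5.8,0.3,11.5],[-5.8,0.3,11.5],[-5.8,0.3,11.5]], "turn": [[0,0,0],[0,0,0],[0,0,0],[0,0,0],[0,0,0],[0,0,0],[0,0,0]], "jaw": [0.2,0.2,0.2,0.2,0.2,0.2,0.2]}}

```text
clock: 7.62
ee_pos: [0.6663, 0.0498, 0.2029]
tool_rot: [-0.549, 3.089, -0.001]
ft_force: [0.6, -0.3, -1.9]
finger_gap: 0.039
finger_force: 60.8
```

```bash
python3 - <<'E'
from h import *
c=grab('wrist'); s=c['s']; print(s['clock'],s['ee_pos'],s['tool_rot'],s['ft_force'])
im=c['pixels'];cv2.imwrite('pics/w4.png',im)
g=cv2.convertScaleAbs(im[100:340,150:370],alpha=1.6,beta=20)
cv2.imwrite('pics/w4v.png',cv2.resize(g,(550,600),interpolation=cv2.INTER_CUBIC))
E
```

```text
7.625 [0.66630189 0.04978581 0.20289249] [-5.49417198e-01  3.08943421e+00 -1.02383855e-03] [ 0.61319028 -0.29395564 -1.9476277 ]
```

View pics/w4v.png

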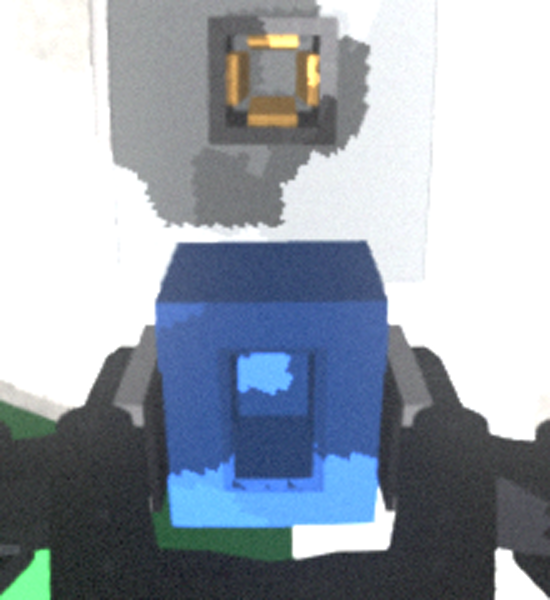

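The boss top now shows at crop (208,16), (338,18), (335,145) and (208,143), with the socket mouth at (227,35) to (320,127). The head's top is at (156,301), (387,301), (374,521) and (173,525).

```bash
sed -i 's#u/2.727+150-.3,v/2.727+120-.3#u/2.5+150-.3,v/2.5+100-.3#; /^for h/,$d' t.py; cat >> t.py <<'E'
quad([(156,301),(387,301),(374,521),(173,525)],s['ee_pos'][2]+.005,'head')
quad([(208,16),(338,18),(335,145),(208,143)],.116,'boss')
quad([(227,35),(320,36),(320,127),(227,127)],.116,'mouth')
print(s['clock'],s['ee_pos'],np.degrees(np.arctan2(R[1,1],R[0,1])))
E
python3 t.py
```

```text
head world [664.85049395  50.65178621 207.2687693 ] tool [ 0.8  1.2 -5. ]
38.8 89.9
47.0 179.2
39.4 -91.6
48.0 -0.1
boss world [616.10578351  32.5111508  116.        ] tool [53.1  1.1 86.1]
35.7 90.8
35.7 -179.5
35.8 -89.1
35.7 0.7
mouth world [616.16726154  32.90512572 116.        ] tool [52.9  1.4 86.1]
25.6 90.6
25.5 179.4
26.1 -90.1
25.8 0.5
7.675 [0.66603333 0.04979526 0.20226877] 110.16875955262952
```

Call:
{"api": "move_arm", "payload": {"travel": [[2.6,0,0],[5.2,0,0],[5.2,0,0],[5.2,0,1],[5.2,0,2],[5.2,0,3],[5.2,0,4],[5.2,0,4.4],[5.2,0,4.4],[5.2,0,4.4],[5.2,0,4.4]], "turn": [[0,0,0.7],[0,0,0.7],[0,0,0.7],[0,0,0.7],[0,0,0.7],[0,0,0.7],[0,0,0.7],[0,0,0.7],[0,0,0.7],[0,0,0.7],[0,0,0.7]], "jaw": [0.2,0.2,0.2,0.2,0.2,0.2,0.2,0.2,0.2,0.2,0.2]}}

```text
clock: 9.1
ee_pos: [0.6166, 0.0318, 0.1565]
tool_rot: [-0.531, 3.096, -0.0]
ft_force: [1.9, -1.7, -3.0]
finger_gap: 0.039
finger_force: 60.7
```

Call:
{"api": "move_arm", "payload": {"travel": [[-0.03,-0.07,0.1],[-0.03,-0.07,0.2],[-0.03,-0.07,0.2]], "turn": [[0,0,0],[0,0,0],[0,0,0]], "jaw": [0.2,0.2,0.2]}}

```text
clock: 9.48
ee_pos: [0.6171, 0.0315, 0.1545]
tool_rot: [-0.531, 3.096, 0.0]
ft_force: [2.4, 0.1, -0.1]
finger_gap: 0.039
finger_force: 61.0
```

Call:
{"api": "move_arm", "payload": {"travel": [[-0.06,-0.02,0.05],[-0.06,-0.02,0.08],[-0.06,-0.02,0.08]], "turn": [[0,0,0],[0,0,0],[0,0,0]], "jaw": [0.2,0.2,0.2]}}

```text
clock: 9.85
ee_pos: [0.6175, 0.0315, 0.1535]
tool_rot: [0.531, -3.096, -0.0]
ft_force: [-0.9, 0.5, 0.8]
finger_gap: 0.0393
finger_force: 61.1
```

Call:
{"api": "move_arm", "payload": {"travel": [[0,0,0],[0,0,0],[0,0,0],[0,0,0],[0,0,-2],[0,0,-5],[0,0,-6],[0,0,-6],[0,0,-6]], "turn": [[0,0,0],[0,0,0],[0,0,0],[0,0,0],[0,0,0],[0,0,0],[0,0,0],[0,0,0],[0,0,0]], "jaw": [0.8,0.8,0.8,0.8,0.8,0.8,0.8,0.8,0.8]}}

```text
clock: 10.98
ee_pos: [0.6171, 0.0314, 0.2124]
tool_rot: [0.531, -3.095, -0.001]
ft_force: [0.1, -0.5, 0.1]
finger_gap: 0.0686
finger_force: 0.0
```

```bash
python3 - <<'E'
from h import *
c=grab('wrist'); s=c['s']; print(s['clock'],s['ee_pos'],s['finger_gap'],s['ft_force'])
im=c['pixels'];cv2.imwrite('pics/w5.png',im)
g=cv2.convertScaleAbs(im[100:340,150:370],alpha=1.6,beta=20)
cv2.imwrite('pics/w5v.png',cv2.resize(g,(550,600),interpolation=cv2.INTER_CUBIC))
E
```

```text
10.975 [0.61706876 0.03142514 0.21236948] 0.06860259262114038 [ 0.07963871 -0.49580913  0.10781985]
```

View pics/w5v.png

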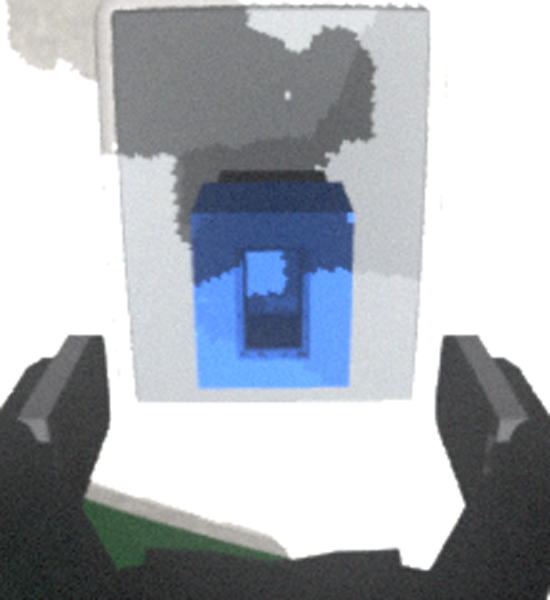

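The head stands upright in the socket. Its top's corners are at crop (191,213), (354,213), (350,387) and (197,387), and the fingers are clear on both sides.

```bash
sed -i '/^quad/d' t.py; cat >> t.py <<'E'
for z in (.155,.159,.162): quad([(191,213),(354,213),(350,387),(197,387)],z,'head%g'%z)
print('seat est', ((np.array([.6162,.0328,.116])-s['ee_pos'])@R*1000))
E
python3 t.py
```

```text
11.025 [0.61689099 0.03142435 0.2120356 ] 109.47596773865675
head0.155 world [617.59267598  33.13688164 155.        ] tool [-1.4  1.3 57. ]
40.4 90.0
48.7 179.1
41.4 -90.0
48.6 0.2
head0.159 world [616.06143435  32.58881266 159.        ] tool [ 0.3  1.3 53. ]
39.5 90.0
47.6 179.1
40.4 -90.0
47.5 0.2
head0.162 world [614.91300313  32.17776092 162.        ] tool [ 1.5  1.3 50. ]
38.8 90.0
46.7 179.1
39.7 -90.0
46.7 0.2
seat est [-7.27699943e-03  1.44880511e+00  9.60370115e+01]
```

Call:
{"api": "move_arm", "payload": {"travel": [[0.05,0,0],[0.05,0,0],[0.05,0,0.5],[0.05,0,1],[0.05,0,2],[0.05,0,2.6],[0.05,0,3],[0.05,0,3],[0.05,0,3]], "turn": [[0,0,0],[0,0,0],[0,0,0],[0,0,0],[0,0,0],[0,0,0],[0,0,0],[0,0,0],[0,0,0]], "jaw": [0.26,0.26,0.26,0.26,0.26,0.26,0.26,0.26,0.26]}}

```text
clock: 12.2
ee_pos: [0.6174, 0.0312, 0.1838]
tool_rot: [-0.531, 3.096, -0.0]
ft_force: [0.2, -0.2, -0.2]
finger_gap: 0.0225
finger_force: 0.0
```

Call:
{"api": "move_arm", "payload": {"travel": [[0,0,0.2],[0,0,0.4],[0,0,0.6],[0,0,0.8],[0,0,0.8]], "turn": [[0,0,0],[0,0,0],[0,0,0],[0,0,0],[0,0,0]], "jaw": [0.26,0.26,0.26,0.26,0.26]}}

```text
clock: 12.82
ee_pos: [0.6174, 0.0312, 0.1758]
tool_rot: [-0.531, 3.096, -0.0]
ft_force: [-0.1, -0.6, 3.9]
finger_gap: 0.0221
finger_force: 1.8
```

Call:
{"api": "move_arm", "payload": {"travel": [[0,0,0.1],[0,0,0.2],[0,0,0.3],[0,0,0.4]], "turn": [[0,0,0],[0,0,0],[0,0,0],[0,0,0]], "jaw": [0.26,0.26,0.26,0.26]}}

```text
clock: 13.32
ee_pos: [0.6177, 0.0313, 0.1726]
tool_rot: [-0.531, 3.095, -0.0]
ft_force: [-2.0, -0.5, 9.1]
finger_gap: 0.022
finger_force: 4.5
```

Call:
{"api": "move_arm", "payload": {"travel": [[0,0,0.1],[0,0,0.2],[0,0,0.3],[0,0,0.4]], "turn": [[0,0,0],[0,0,0],[0,0,0],[0,0,0]], "jaw": [0.26,0.26,0.26,0.26]}}

```text
clock: 13.82
ee_pos: [0.6179, 0.0312, 0.172]
tool_rot: [-0.531, 3.094, -0.001]
ft_force: [-14.4, -0.1, 33.4]
finger_gap: 0.0223
finger_force: 16.3
```

Call:
{"api": "move_arm", "payload": {"travel": [[0,0,-1],[0,0,-3],[0,0,-4.5],[0,0,-4.5],[0,0,-4.5],[0,0,-4.5]], "turn": [[0,0,0],[0,0,0],[0,0,0],[0,0,0],[0,0,0],[0,0,0]], "jaw": [0.26,0.8,0.8,0.8,0.8,0.8]}}

```text
clock: 14.58
ee_pos: [0.6166, 0.0312, 0.2114]
tool_rot: [0.531, -3.095, -0.001]
ft_force: [0.0, -0.1, -0.6]
finger_gap: 0.0685
finger_force: 0.0
```

```bash
cat > m.py <<'E'
from h import *
c=grab('wrist'); s=c['s']; print(s['clock'],s['ee_pos'],s['ft_force'])
im=c['pixels'];cv2.imwrite('pics/w6.png',im)
H,S,V=[x.astype(int) for x in cv2.split(cv2.cvtColor(im,cv2.COLOR_BGR2HSV))]
m=(H>100)&(H<125)&(S>120)&(V>90); m[:,:200]=0; m[:,320:]=0
bright=cv2.morphologyEx(m.astype(np.uint8),cv2.MORPH_OPEN,np.ones((3,3)))
ys,xs=np.nonzero(bright); print('rows',ys.min(),ys.max(),'cols',xs.min(),xs.max())
for r in (ys.max()-1,ys.max()-10,ys.max()-20,ys.max()-30):
    x=np.nonzero(bright[r])[0]; print(r,x.min(),x.max())
for z in (.15,.153,.156,.159):
    # predicted bottom edge (tool -x side: +24 mm back) using seat estimate and tool axes
    R=Ro.from_rotvec(s['tool_rot']).as_matrix(); o=np.array([.6162,.0328,z])
    print(z,[np.round(proj(c,o+R[:,0]*a+R[:,1]*b),1) for a,b in((-.024,-.02),(-.024,.02),(.024,-.02),(.024,.02))])
E
python3 m.py
```

```text
14.575 [0.61663601 0.03123431 0.21142271] [ 0.03567964 -0.11325543 -0.55761902]
rows 184 250 cols 229 289
249 230 287
240 230 287
230 229 288
220 229 288
0.15 [array([230.1, 249.6]), array([288.3, 249.6]), array([227.8, 181.8]), array([290.9, 181.9])]
0.153 [array([229.7, 251.6]), array([288.7, 251.6]), array([227.3, 183. ]), array([291.4, 183.1])]
0.156 [array([229.4, 253.7]), array([289.2, 253.7]), array([226.8, 184.3]), array([291.9, 184.3])]
0.159 [array([229. , 255.8]), array([289.6, 255.9]), array([226.3, 185.6]), array([292.5, 185.6])]
```

The bottom edge of the head's top is now at row 250, matching a top at z≈0.150. Before tapping it was at row 255 (z≈0.157), so the head is home. On to the tubes.

Call:
{"api": "move_arm", "payload": {"travel": [[1,4,-1],[2.5,9.5,-1],[4,15,-1],[5,21,-1],[6.2,27,-1],[7.3,31.7,-1],[7.3,31.7,-1],[7.3,31.7,-1],[7.3,31.7,-1],[7.3,31.7,-1]], "turn": [[0,0,1],[0,0,3],[0,0,5],[0,0,7.5],[0,0,7.5],[0,0,7.5],[0,0,7.5],[0,0,7.5],[0,0,7.5],[0,0,7.5]], "jaw": [0.7,0.7,0.7,0.7,0.7,0.7,0.7,0.7,0.7,0.7]}}

```text
clock: 15.88
ee_pos: [0.4433, 0.3048, 0.2224]
tool_rot: [0.325, -3.125, 0.0]
ft_force: [0.0, 0.2, -0.9]
finger_gap: 0.0598
finger_force: 0.0
```

```bash
cat > m2.py <<'E'
from h import *
c=grab('wrist'); s=c['s']; print(s['clock'],s['ee_pos'],s['ft_force'])
im=c['pixels'];cv2.imwrite('pics/w7.png',im)
H,S,V=[x.astype(int) for x in cv2.split(cv2.cvtColor(im,cv2.COLOR_BGR2HSV))]
R=Ro.from_rotvec(s['tool_rot']).as_matrix(); print('yaw',np.degrees(np.arctan2(R[1,1],R[0,1])))
for nm,m,z in(('red',((H<5)|(H>172))&(S>140)&(V>50),.083),('green',(H>40)&(H<90)&(S>90)&(V>30),.083),('orange',(H>5)&(H<20)&(S>150)&(V>60),.034)):
    print(nm); rects(c,m,z,60)
for P in([.4416,.3058,.083],[.4986,.3167,.083],[.4416,.3058,.034]): print(np.round(proj(c,P),1))
cv2.imwrite('pics/w7v.png',cv2.resize(cv2.convertScaleAbs(im[60:330,140:380],alpha=1.3,beta=15),(533,600),interpolation=cv2.INTER_CUBIC))
E
python3 m2.py
```

```text
15.875 [0.44331265 0.30478413 0.22238835] [ 0.03989837  0.19069874 -0.93236097]
yaw 101.87131413485393
red
282 [264. 183.] centre mm [439.7 310.1] size [24.3 10.8] angle 12.5
green
103 [264. 241.] centre mm [496.2 322.4] size [10.8  9.7] angle 11.9
364 [ 10. 347.] centre mm [843.  -88.4] size [ 52.1 129.4] angle 56.9
140 [112. 372.] centre mm [769.5 151.8] size [15.8 68.2] angle 65.5
orange
3361 [263. 191.] centre mm [464.4 315.5] size [103.   49.1] angle 12.2
[258.9 184.1]
[257.8 242.1]
[258.9 172.2]
```

View pics/w7v.png

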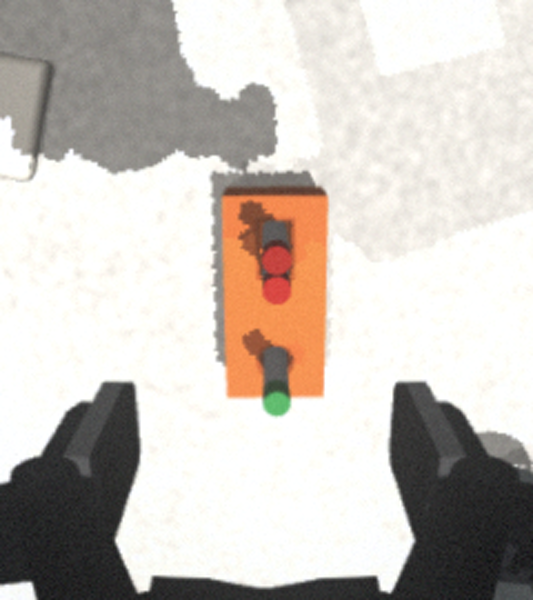

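The pair of red caps is at crop (277,275), in the rack's pocket, with the green tube at (277,402) and clear finger room on both sides. Grasp now.

Call:
{"api": "move_arm", "payload": {"travel": [[0.25,0.45,0],[0.25,0.45,4],[0.25,0.45,8],[0.25,0.45,12],[0.25,0.45,14.5],[0.25,0.45,15.6],[0.25,0.45,15.6],[0.25,0.45,15.6],[0.25,0.45,15.6],[0.25,0.45,15.6],[0.25,0.45,15.6],[0.25,0.45,15.6],[0.25,0.45,15.6],[0.25,0.45,15.6]], "turn": [[0,0,-0.4],[0,0,-0.4],[0,0,-0.4],[0,0,-0.4],[0,0,-0.4],[0,0,-0.4],[0,0,-0.4],[0,0,-0.4],[0,0,-0.4],[0,0,-0.4],[0,0,-0.4],[0,0,-0.4],[0,0,-0.4],[0,0,-0.4]], "jaw": [0.7,0.7,0.7,0.7,0.7,0.7,0.7,0.5,0.35,0.25,0.18,0.12,0.05,0.05]}}

```text
clock: 17.68
ee_pos: [0.4394, 0.3097, 0.0667]
tool_rot: [-0.339, 3.123, 0.0]
ft_force: [-0.2, -0.7, 2.9]
finger_gap: 0.0109
finger_force: 58.4
```

Both tubes are gripped (gap 10.9 mm). I lift them, carry them over the head and stop above it.

Call:
{"api": "move_arm", "payload": {"travel": [[0,0,-1],[0,0,-3],[0,0,-6],[0,0,-10],[0,0,-15],[0,0,-19.3],[-1.5,-4,-19.3],[-3.3,-9,-19.3],[-5.1,-14,-19.3],[-7.3,-20,-19.3],[-9.4,-26,-19.3],[-10.7,-29.5,-19.3],[-11.3,-31,-19.3],[-11.3,-31,-19.3],[-11.3,-31,-19.3],[-11.3,-31,-19.3],[-11.3,-31,-19.3]], "turn": [[0,0,0],[0,0,0],[0,0,0],[0,0,0],[0,0,0],[0,0,0],[0,0,-1.2],[0,0,-2.4],[0,0,-3.6],[0,0,-4.8],[0,0,-6],[0,0,-7.1],[0,0,-7.1],[0,0,-7.1],[0,0,-7.1],[0,0,-7.1],[0,0,-7.1]], "jaw": [0.05,0.05,0.05,0.05,0.05,0.05,0.05,0.05,0.05,0.05,0.05,0.05,0.05,0.05,0.05,0.05,0.05]}}

```text
clock: 19.8
ee_pos: [0.6158, 0.0321, 0.2597]
tool_rot: [-0.533, 3.096, 0.0]
ft_force: [0.4, 0.8, 0.2]
finger_gap: 0.011
finger_force: 58.5
```

```bash
cat > m3.py <<'E'
from h import *
c=grab('wrist'); s=c['s']; print(s['clock'],s['ee_pos'],s['ft_force'],s['finger_gap'])
im=c['pixels'];cv2.imwrite('pics/w8.png',im)
H,S,V=[x.astype(int) for x in cv2.split(cv2.cvtColor(im,cv2.COLOR_BGR2HSV))]
R=Ro.from_rotvec(s['tool_rot']).as_matrix(); print('yaw',np.degrees(np.arctan2(R[1,1],R[0,1])))
def T(z,m):
    n,l,st,ce=cv2.connectedComponentsWithStats(m.astype(np.uint8))
    for i in range(1,n):
        if st[i,4]<60: continue
        cn=max(cv2.findContours((l==i).astype(np.uint8),0,1)[0],key=cv2.contourArea)[:,0]
        t=np.array([(onz(c,*q,z)-s['ee_pos'])@R for q in cn])[:,:2]*1000
        print(st[i],'tool x',t[:,0].min().round(1),t[:,0].max().round(1),'y',t[:,1].min().round(1),t[:,1].max().round(1))
print('red');T(s['ee_pos'][2]+.0163,((H<5)|(H>172))&(S>140)&(V>40))
print('blue');T(.150,(H>100)&(H<125)&(S>120)&(V>90))
print('target tool mm',(np.array([.6161,.0314,.183])-s['ee_pos'])@R*1000)
E
python3 m3.py
```

```text
19.8 [0.61579652 0.03207017 0.2597479 ] [0.44796752 0.81039475 0.17879178] 0.011017733207569167
yaw 109.5530966688676
red
[ 244  248   30   61 1413] tool x -12.7 17.4 y -4.8 7.1
blue
[ 233  167   50   57 1738] tool x -24.4 23.3 y -19.8 19.9
target tool mm [-4.14311136e-02 -7.31915274e-01  7.67479238e+01]
```

Call:
{"api": "move_arm", "payload": {"travel": [[-0.02,-0.08,0.5],[-0.02,-0.08,2],[-0.02,-0.08,4],[-0.02,-0.08,5],[-0.02,-0.08,5.3],[-0.02,-0.08,5.6],[-0.02,-0.08,5.9],[-0.02,-0.08,5.9]], "turn": [[0,0,0],[0,0,0],[0,0,0],[0,0,0],[0,0,0],[0,0,0],[0,0,0],[0,0,0]], "jaw": [0.05,0.05,0.05,0.05,0.05,0.05,0.05,0.05]}}

```text
clock: 20.85
ee_pos: [0.6166, 0.0304, 0.2006]
tool_rot: [-0.531, 3.096, -0.0]
ft_force: [0.4, 0.4, 0.1]
finger_gap: 0.0105
finger_force: 58.5
```

Call:
{"api": "move_arm", "payload": {"travel": [[0,0,0.3],[0,0,0.7],[0,0,1.1],[0,0,1.4],[0,0,1.6],[0,0,1.6]], "turn": [[0,0,0],[0,0,0],[0,0,0],[0,0,0],[0,0,0],[0,0,0]], "jaw": [0.05,0.05,0.05,0.05,0.05,0.05]}}

```text
clock: 21.6
ee_pos: [0.6164, 0.0304, 0.1843]
tool_rot: [0.531, -3.096, -0.0]
ft_force: [0.6, 0.8, -1.3]
finger_gap: 0.0108
finger_force: 58.5
```

Nearly down (about 1 mm left). I seat them gently and check the force.

Call:
{"api": "move_arm", "payload": {"travel": [[0,0,0.1],[0,0,0.15],[0,0,0.15]], "turn": [[0,0,0],[0,0,0],[0,0,0]], "jaw": [0.05,0.05,0.05]}}

```text
clock: 21.98
ee_pos: [0.6166, 0.0304, 0.183]
tool_rot: [-0.531, 3.096, -0.0]
ft_force: [-0.1, 0.9, -0.4]
finger_gap: 0.0108
finger_force: 58.5
```

Call:
{"api": "move_arm", "payload": {"travel": [[0,0,0],[0,0,0],[0,0,0],[0,0,0],[0,0,-3],[0,0,-7],[0,0,-8],[0,0,-8],[0,0,-8]], "turn": [[0,0,0],[0,0,0],[0,0,0],[0,0,0],[0,0,0],[0,0,0],[0,0,0],[0,0,0],[0,0,0]], "jaw": [0.2,0.35,0.5,0.5,0.5,0.5,0.5,0.5,0.5]}}

```text
clock: 23.1
ee_pos: [0.6158, 0.0304, 0.2611]
tool_rot: [0.531, -3.094, -0.001]
ft_force: [0.0, 0.4, -0.2]
finger_gap: 0.0426
finger_force: 0.0
```

```bash
sed -i 's/^print(.red.*/print("red");T(.199,((H<5)|(H>172))\&(S>140)\&(V>40))/' m3.py; cat >> m3.py <<'E'
for z in(.199,.203): print(z,[np.round(proj(c,np.array([.6162,.0328,z])+R[:,0]*a+R[:,1]*b),1) for a,b in((-.0123,0),(.0123,0),(0,-.006),(0,.006))])
m=((H<5)|(H>172))&(S>140)&(V>40); ys,xs=np.nonzero(m); print('red px',ys.min(),ys.max(),xs.min(),xs.max())
for z in (.15,.153): print(z,[np.round(proj(c,np.array([.6162,.0328,z])+R[:,0]*a+R[:,1]*b),1) for a,b in((-.024,-.02),(-.024,.02))])
m=(H>100)&(H<125)&(S>120)&(V>90);m[:,:200]=0;m[:,320:]=0; ys,xs=np.nonzero(m); print('blue px',ys.min(),ys.max(),xs.min(),xs.max())
c=grab('scene')
H,S,V=[x.astype(int) for x in cv2.split(cv2.cvtColor(c['pixels'],cv2.COLOR_BGR2HSV))]
m=((H<5)|(H>172))&(S>140)&(V>60)
n,l,st,ce=cv2.connectedComponentsWithStats(m.astype(np.uint8)); print([ (ce[i].round(1),st[i,4]) for i in range(1,n) if st[i,4]>5 and 200<ce[i][0]<340])
print('expected cap',np.round(proj(c,[.6165,.032,.193]),1))
E
python3 m3.py
```

```text
23.1 [0.61581375 0.03040122 0.26111451] [ 0.02307766  0.35813357 -0.16743567] 0.042571070702679605
yaw 109.47588366550846
red
[251 198  17  38 508] tool x -13.3 12.8 y -4.0 6.7
blue
[234 169  17  56 619] tool x -25.8 21.4 y -18.6 -6.0
[252 168  32  57 831] tool x -25.8 22.2 y -4.2 21.5
target tool mm [-0.7906448   0.77354843 78.11358561]
0.199 [array([260. , 235.4]), array([260.1, 200.8]), array([250.9, 218.5]), array([269.1, 218.5])]
0.203 [array([260. , 237.9]), array([260.1, 202.7]), array([250.8, 220.7]), array([269.4, 220.8])]
red px 198 235 251 267
0.15 [array([236. , 223.5]), array([283.4, 223.6])]
0.153 [array([235.7, 224.9]), array([283.7, 224.9])]
blue px 168 224 234 283
[(array([273.7, 165.2]), np.int32(13))]
expected cap [274.  165.6]
```

Every check agrees: the cap tops sit at z≈0.199 (the seated height), the pair is centred in the pocket, the head is still home, and the fingers are clear. Handing in.

```bash
python3 -c "
from bench import ctrl
print(ctrl.finish_job())"
```

```text
the job is handed in; nothing more can be done
None
```

The job is handed in at about 23 s of the 67 s allowed. By my camera measurements the head is tapped fully home in the mixer and both red-capped tubes stand fully down in its pocket; the hand-in returned no verdict.

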